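# Set the dice tumbler into its stand

### The arm

A 7-joint arm with a two-finger parallel gripper is mounted at the origin on the work surface. World frame = base frame: x ahead of the robot, y to its left, z up, the work surface at z = 0. Lengths are in m, angles in rad, forces in N, time in s.
With the tool pointing down it reaches from about 0.4 to 0.85 m from the base axis. Payload 6.9 kg.
Tool frame: the origin (TCP) lies on the mounting face of the last link; the fingertips stand 173 mm ahead of it and the grasp point (between the pads) lies 155 mm ahead of it; y points along the fingers, z is the direction in which the jaws open and shut, and the axes are right-handed (so a half turn about y gives the same grasp; the last joint's range is limited). The gripper opens to 85 mm and grips with 20 to 120 N. Pads are 22 mm wide; open, the fingers measure 114 mm over their backs; the gripper's body (76 mm by 85 mm) begins 54 mm behind the grasp point. The pads swing forward as they close: fully open they stand 13 mm farther back than shut.
Start: joints at [-1.137, 0.507, -0.238, 1.5, 0.126, 1.149, -0.155], TCP at [0.202, 0.592, 0.405] pointing down, gripper open.
Joint ranges: [-3.08, 3.08], [-0.24, 2.05], [-1.43, 1.35], [0, 2.5], [-1.52, 4.66], [0.17, 1.96], [-2.89, 2.89]. Speed limits (rad/s): [2.39, 2.39, 3.14, 3.14, 3.14, 3.14, 3.14].

### API

Orientations are given as [roll, pitch, yaw] about the fixed x, y, z axes, in that order (R = Rz(yaw) Ry(pitch) Rx(roll)).
In Python, from station import r gives the robot as it stands.
- The arm moves only by the tool arm_command, never from a script. Its argument "steps" is a list of rows, each an object with "delta_rot": the turn, a rotation vector about the tool's x, y, z in degrees, a list of three; "dp": the shift along the tool's x, y, z in mm, a list of three; "jaw": the opening, from 0 (shut) to 1 (fully open). A call has exactly 10 rows; each row shifts and turns the commanded pose from where the row before left it, along the tool's axes as they then stand; what a row does not reach is not made up. A row lasts 1/10 s, in which the tool goes at most 50 mm and 8.59 degrees, less where a joint would pass 70% of its speed; a pose out of reach is approached as far as the arm can. A call is refused whole if a number of a shift passes 50 or a number of a turn 8.59, either way. A call with a gripper value outside its range is refused whole. The fingers move at their own pace and stop on an object; the grip force is fixed at half the most. Time passes only in rows, so rows that do not move let the fingers close, or fill a call up. It gives the time, the measured TCP pose, the force and the opening at its end, in the units of the state.
- r.get_state(): the state, without advancing time (a new reading comes with each control period).
- r.get_image(name): name is "scene" or "top" or "wrist"; returns (picture, depth): 420x560x3 uint8, red, green, blue; 420x560 float32, m along the optical axis (not along the pixel's ray), 0 where there is no reading.
- r.camera_info(name): a dict with "K" (3x3 intrinsics, pixels), "pose" (4x4, takes a point from camera to world coordinates). Camera axes: x right, y down, z forward; pixel columns grow to the right and rows downward; lengths in m; the calibration is good to about 2 mm. The wrist camera is an equidistant fisheye: a pixel r from the principal point sees the ray r / f radians off the axis. A picture is of the moment at which its call begins: read the wrist's pose just before it. camera_info takes no time and is no camera call; for the wrist camera it gives the pose at the moment of the call.
- r.finish_job(): hands the job in, once; it reports no verdict.
The state is a dict: "clock": time; "joints": joint angles; "qd": joint speeds; "effort": joint torques, N m; "tcp_pos": TCP position; "tcp_rot": TCP orientation; "force": force on the tool from outside, world axes, zero at the start; "ft_torque": the same for the moment, N m; "finger_gap": opening from 0.0 (shut) to 1.0 (fully open).
Only numpy, scipy, OpenCV 4.12 (cv2) and the standard library are available. Lean on these libraries where they do the work, as an engineer would, in place of code of your own. Each camera call takes 0.05 s, during which the arm holds its last target.

### The job

Put the eight-sided wooden dice tumbler into its stand: pick it up and lower its axle into the two open-topped slots together until both ends sit evenly at the bottom (either way round). Keep hold of it until it rests there rather than dropping it in, then let go; leave the other things on the table where they are.

Things in the scene. Friction and masses are not known exactly. Their poses are not given: they have to be found in the camera images.
- drum_center (a point): centre of the loose dice tumbler: a closed eight-sided pale wooden drum, 90 mm long along its own x and 56 mm across flats, lying on one flat with its x axis (the axle) level, this point 28 mm above the table. Its own y is level and crosses two upright flats, by which it can be gripped from above. Mass 0.2 to 0.35 kg
- axle_a (a point): middle of the bare axle on the tumbler's +x side, 59 mm from its centre, on the axle's centre line
- axle_b (a point): middle of the bare axle on the tumbler's -x side, 59 mm from its centre, on the axle's centre line
- seat (a point): where the tumbler's centre lies when seated: midway between the stand's two slots, 60 mm above the table. Axes as the stand's: x from slot to slot (the axle must lie along it), z up
- stand: wooden stand, fixed; origin under its centre. Base plate 150 (x) by 76 (y) by 10 mm; two uprights at 58 mm either side along x, each 12 mm thick, 60 wide, 88 tall, 104 mm clear between them. Each has an open-topped slot running through it along x: 13 mm wide, flat bottom 55 mm above the table, straight up to 72 mm, then flaring to a 34 mm mouth at the top
- sugar_bowl: bystander: round stainless sugar bowl with lid, 86 mm across and 85 mm high, near the middle of the table; origin under its centre
- tea_glass: bystander: waisted glass on a saucer, 100 mm across and 87 mm high, on the right; origin under its centre
- die0: bystander: 20 mm amber die in the tray; origin at its underside as built
- die1: bystander: 20 mm amber die in the tray; origin at its underside as built
- die2: bystander: 20 mm amber die in the tray; origin at its underside as built
- dice_tray: bystander: low blue dice tray, 125 by 115 mm and 20 mm high, fixed, in the middle beyond the sugar bowl; origin under its centre
- drum: the whole tumbler; origin in the flat it starts on, 28 mm below its centre, same axes. A 10 mm thick steel axle runs through it along x, bare from 45 to 73 mm either side of the centre; on each end is a wooden knob, 22 mm across and 12 mm thick; 170 mm long overall. Both ends are alike
There are look-alikes about, which are no part of the job. Of the things that look like the drum, take the one that is farthest to the robot's right at the start. What is shaped like the stand but purple is not meant.

How it is judged:
By the outcome, as a careful person would: the job done as asked, in the order asked, and still so for the second after the job is handed in, with the robot touching nothing.
It also fails if it takes over 42 s, if anything falls off the work surface, if the arm or the gripper's body presses on something with over 40 N, if the wrist force passes 120 N, or if a joint passes its speed limit or range.

## Working session

There is one attempt and no reset: what is moved stays moved. The work goes in short steps, Python scripts to look and compute and a tool call to move; the robot and the scene stay as the last step left them, time stands still between calls to the robot, and variables do not carry over. Pictures are saved under pics/ and viewed, and the job is handed in when it is done.

Besides the shell and the picture viewer there is one more tool, called as name([rows], argument=value, ...), one row to a line, values as JSON. arm_command: Moves the arm, as the interface text tells. Its arguments: {"type":"object","properties":{"steps":{"type":"array"}},"required":["steps"]}

```bash
mkdir -p pics; ls; python3 - <<'E'
from station import r
import cv2,numpy as np
s=r.get_state();print(s)
for n in ("scene","top"):
    im,d=r.get_image(n);cv2.imwrite(f"pics/{n}0.png",im[:,:,::-1]);np.savez(f"{n}0.npz",im=im,d=d,**r.camera_info(n))
    c=r.camera_info(n);print(n,c)
E
```

```text
pics
{'clock': 0.0, 'joints': array([-1.13651073,  0.50831071, -0.23751209,  1.50112379,  0.12569499,
        1.14886145, -0.1548248 ]), 'qd': array([ 0.00066279,  0.00069743,  0.00054656,  0.00126505,  0.00012074,
       -0.00033967, -0.00089995]), 'effort': array([ 7.20685257e-04, -6.20610881e+01, -2.18671359e+00, -2.49654418e+01,
        1.27102289e-02,  1.18494956e-02,  7.24640785e-06]), 'tcp_pos': array([0.20182008, 0.59132023, 0.40384892]), 'tcp_rot': array([-1.57251189e+00, -3.13702369e-05, -3.28807256e-01]), 'force': array([-0.00698975, -0.13080676, -0.53124838]), 'ft_torque': array([ 0.01643136, -0.02712043,  0.00744189]), 'finger_gap': 0.9984807248174294}
scene {'K': array([[479.99288921,   0.        , 280.56247538],
       [  0.        , 479.99288921, 205.59568881],
       [  0.        ,   0.        ,   1.        ]]), 'pose': array([[ 7.41971631e-01,  4.43474281e-01, -5.02800815e-01,
         1.08429492e+00],
       [ 6.70430918e-01, -4.90019533e-01,  5.57138440e-01,
        -7.37484541e-01],
       [ 6.94348260e-04, -7.50474129e-01, -6.60899462e-01,
         8.69696103e-01],
       [ 0.00000000e+00,  0.00000000e+00,  0.00000000e+00,
         1.00000000e+00]])}
top {'K': array([[392.59535558,   0.        , 280.93773692],
       [  0.        , 392.59535558, 203.79523683],
       [  0.        ,   0.        ,   1.        ]]), 'pose': array([[ 0.01830713, -0.9983696 ,  0.05406474,  0.43463971],
       [-0.9996577 , -0.01726633,  0.01965585, -0.06292954],
       [-0.0186903 , -0.05440607, -0.99834395,  1.16263303],
       [ 0.        ,  0.        ,  0.        ,  1.        ]])}
```

View pics/scene0.png

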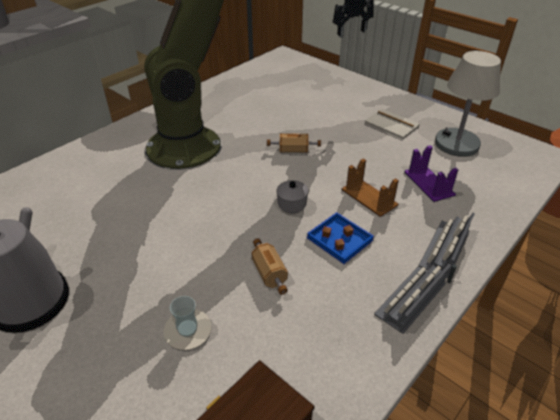

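View pics/top0.png

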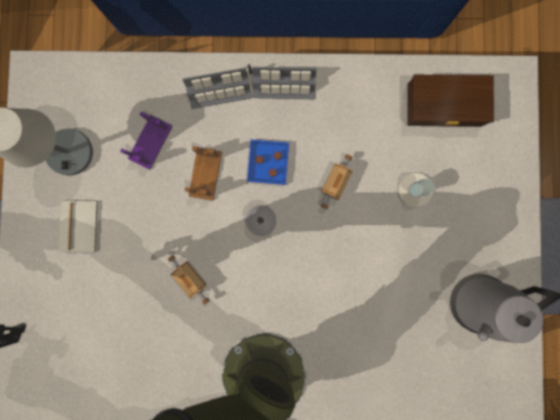

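The top view shows two tumblers. The right-hand one at pixel (336,181) is the target. The brown stand is at (205,173), with the purple look-alike at (150,140). Next I'll measure.

```bash
cat > h.py <<'E'
import numpy as np,cv2
def ray(u,v,K,P,z):
    d=P[:3,:3]@np.array([(u-K[0,2])/K[0,0],(v-K[1,2])/K[1,1],1]);o=P[:3,3]
    return o+d*(z-o[2])/d[2]
def proj(p,K,P):
    c=P[:3,:3].T@(np.asarray(p)-P[:3,3]);return (K@c/c[2])[:2]
def cloud(d,K,P):
    v,u=np.mgrid[:d.shape[0],:d.shape[1]]
    c=np.stack([(u-K[0,2])/K[0,0]*d,(v-K[1,2])/K[1,1]*d,d],-1)
    return c@P[:3,:3].T+P[:3,3]
E
python3 - <<'E'
from h import *
a=np.load("top0.npz");im,d,K,P=a['im'],a['d'],a['K'],a['pose']
X=cloud(d,K,P)
hsv=cv2.cvtColor(im,cv2.COLOR_RGB2HSV)
for nm,(u0,u1,v0,v1) in dict(drum=(308,368,145,218),stand=(180,228,140,205)).items():
    c=im[v0:v1,u0:u1];cv2.imwrite(f"pics/t_{nm}.png",cv2.resize(c,None,fx=8,fy=8,interpolation=cv2.INTER_CUBIC)[:,:,::-1])
    Z=X[v0:v1,u0:u1]
    for lo,hi in ((.01,.1),(.02,.04),(.035,.05),(.048,.07),(.075,.1)):
        m=(Z[...,2]>lo)&(Z[...,2]<hi)
        if m.sum()<5: continue
        q=Z[m]; w=q[:,:2]-q[:,:2].mean(0);U,S,V=np.linalg.svd(w,full_matrices=False)
        t=w@V[0];print(nm,lo,hi,m.sum(),q.mean(0).round(4),np.degrees(np.arctan2(V[0,1],V[0,0])).round(1),(t.min().round(3),t.max().round(3)),(w@V[1]).min().round(3),(w@V[1]).max().round(3))
E
```

```text
drum 0.01 0.1 782 [ 0.5628 -0.1962  0.0495] 155.2 (np.float64(-0.088), np.float64(0.083)) -0.03 0.028
drum 0.02 0.04 132 [ 0.5587 -0.193   0.0338] 155.1 (np.float64(-0.093), np.float64(0.078)) -0.026 0.03
drum 0.035 0.05 264 [ 0.5629 -0.1962  0.0437] 155.7 (np.float64(-0.087), np.float64(0.083)) -0.03 0.027
drum 0.048 0.07 492 [ 0.564  -0.1972  0.0557] 155.4 (np.float64(-0.046), np.float64(0.044)) -0.027 0.026
stand 0.01 0.1 1127 [0.584  0.1865 0.0284] 170.8 (np.float64(-0.074), np.float64(0.075)) -0.04 0.037
stand 0.02 0.04 35 [0.6004 0.1755 0.0312] 176.2 (np.float64(-0.044), np.float64(0.082)) -0.045 0.023
stand 0.035 0.05 27 [0.5977 0.1762 0.0415] 176.0 (np.float64(-0.046), np.float64(0.08)) -0.044 0.024
stand 0.048 0.07 84 [0.5952 0.1823 0.0589] 172.1 (np.float64(-0.052), np.float64(0.076)) -0.032 0.026
stand 0.075 0.1 161 [0.5867 0.1875 0.0862] 171.6 (np.float64(-0.062), np.float64(0.067)) -0.031 0.03
```

```bash
python3 - <<'E'
from h import *
a=np.load("scene0.npz");im=a['im']
c=np.hstack([im[230:300,240:300],im[155:225,335:405]]);cv2.imwrite("pics/s_z.png",cv2.resize(c,None,fx=6,fy=6,interpolation=cv2.INTER_CUBIC)[:,:,::-1])
b=cv2.imread("pics/t_drum.png");e=cv2.imread("pics/t_stand.png");e=cv2.copyMakeBorder(e,0,b.shape[0]-e.shape[0],0,0,0);x=np.hstack([b,e]);x=cv2.resize(x,None,fx=.9,fy=.9);cv2.imwrite("pics/t_z.png",x);print(x.shape)
E
```

```text
(526, 778, 3)
```

View pics/t_z.png

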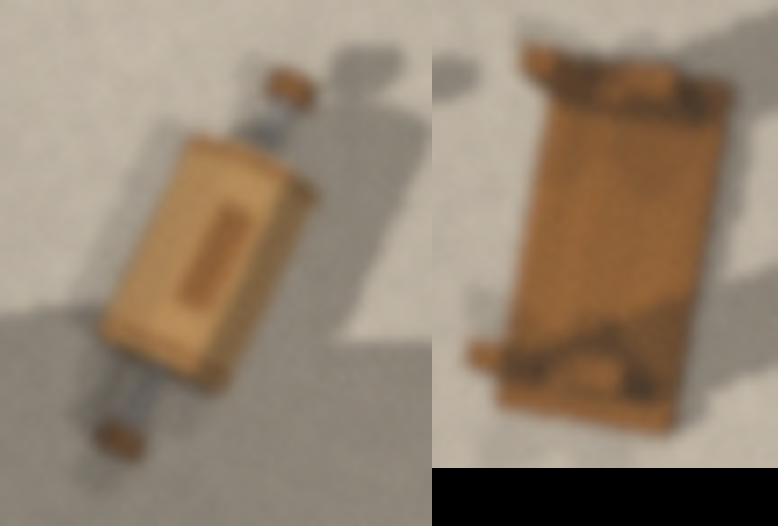

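View pics/s_z.png

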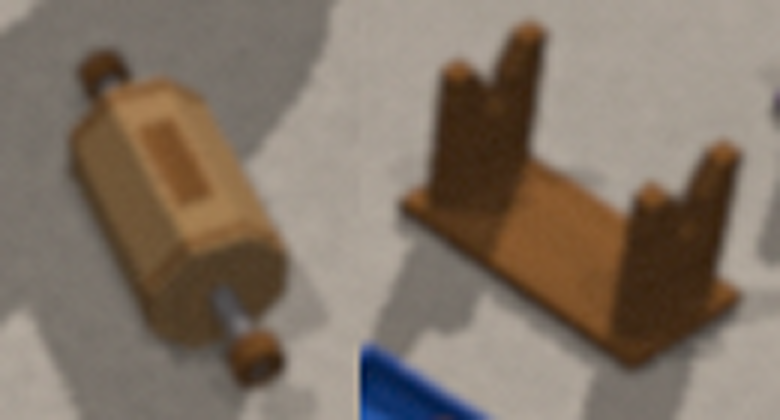

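arm_command([
  {"dp":[40,0,-25],"delta_rot":[0,0,0],"jaw":1},
  {"dp":[40,0,-25],"delta_rot":[0,0,0],"jaw":1},
  {"dp":[40,0,-25],"delta_rot":[0,0,0],"jaw":1},
  {"dp":[40,0,-25],"delta_rot":[0,0,0],"jaw":1},
  {"dp":[40,0,-25],"delta_rot":[0,0,0],"jaw":1},
  {"dp":[40,0,-25],"delta_rot":[0,0,0],"jaw":1},
  {"dp":[40,0,-25],"delta_rot":[0,0,0],"jaw":1},
  {"dp":[40,0,-25],"delta_rot":[0,0,0],"jaw":1},
  {"dp":[40,0,-25],"delta_rot":[0,0,0],"jaw":1},
  {"dp":[30,0,-20],"delta_rot":[0,0,0],"jaw":1},
])

```text
clock: 1.1
tcp_pos: [0.4934, 0.2307, 0.4044]
tcp_rot: [-1.572, -0.0, -0.331]
force: [1.2, -0.4, -0.0]
finger_gap: 1.001
```

```bash
python3 - <<'E'
from station import r
import cv2,numpy as np
s=r.get_state();print(s['clock'],s['tcp_pos'],s['tcp_rot'],s['joints'].round(2),s['qd'].round(2))
c=r.camera_info("wrist");im,d=r.get_image("wrist");np.savez("w1.npz",im=im,d=d,**c);cv2.imwrite("pics/w1.png",im[:,:,::-1]);print(c, r.get_state()['tcp_pos'])
E
```

```text
1.1 [0.4934221  0.23072759 0.40440658] [-1.57185823e+00 -3.68608717e-04 -3.31288042e-01] [-0.38  0.38 -0.15  1.71  0.07  1.05  0.69] [ 0.57  0.1   0.08 -0.16 -0.04  0.06  0.67]
{'K': array([[325.1922621 ,   0.        , 280.04123892],
       [  0.        , 325.1922621 , 210.5245237 ],
       [  0.        ,   0.        ,   1.        ]]), 'pose': array([[ 0.32453261,  0.90121991,  0.2871955 ,  0.41953364],
       [ 0.94587383, -0.30884829, -0.09967661,  0.25592811],
       [-0.00113071,  0.30399902, -0.95267167,  0.37321062],
       [ 0.        ,  0.        ,  0.        ,  1.        ]])} [0.49677923 0.22551784 0.40419117]
```

View pics/w1.png

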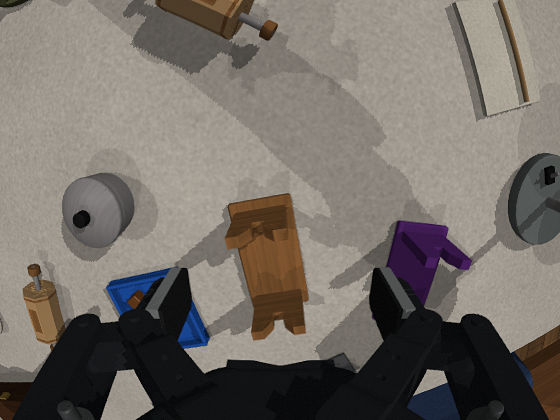

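The wrist view shows the stand at about (268,265). The arm was still settling for that picture, so I'll take another one and measure the stand from it.

```bash
cat >> h.py <<'E'
def fcloud(d,K,P):
    v,u=np.mgrid[:d.shape[0],:d.shape[1]].astype(float)
    x=(u-K[0,2])/K[0,0];y=(v-K[1,2])/K[1,1];th=np.hypot(x,y)+1e-9
    k=np.tan(th)/th
    c=np.stack([x*k*d,y*k*d,d],-1)
    return c@P[:3,:3].T+P[:3,3]
def rep(nm,q):
    rc=cv2.minAreaRect((q[:,:2]*1000).astype(np.float32))
    w=q[:,:2]-q[:,:2].mean(0);V=np.linalg.svd(w,full_matrices=False)[2]
    print(nm,len(q),'mean',q.mean(0).round(4),'pca',np.degrees(np.arctan2(V[0,1],V[0,0])).round(1),'rect',np.round(rc[0],1),np.round(rc[1],1),round(rc[2],1))
E
python3 - <<'E'
from station import r
from h import *
c=r.camera_info("wrist");im,d=r.get_image("wrist");np.savez("w2.npz",im=im,d=d,**c);cv2.imwrite("pics/w2.png",im[:,:,::-1])
print(r.get_state()['tcp_pos'],c['pose'][:3,3])
K,P=c['K'],c['pose'];X=fcloud(d,K,P)
def near(x,y,R,lo,hi):return (np.hypot(X[...,0]-x,X[...,1]-y)<R)&(X[...,2]>lo)&(X[...,2]<hi)
h=cv2.cvtColor(im,cv2.COLOR_RGB2HSV)
br=(h[...,0]<18)&(h[...,1]>90)
for lo,hi in((-.01,.005),(.005,.015),(.08,.095),(.02,.08)):
    m=near(.584,.187,.1,lo,hi)
    if lo>0:m&=br
    rep(f"{lo} {hi}",X[m])
t=X[near(.584,.187,.1,.08,.095)&br]
# four tips
_,lab,ce=cv2.kmeans((t[:,:2]*1000).astype(np.float32),4,None,(3,100,.01),20,cv2.KMEANS_PP_CENTERS)
for i in range(4):rep("tip",t[lab[:,0]==i])
E
```

```text
[0.49503821 0.22813411 0.40410987] [0.42313711 0.25106141 0.37277305]
-0.01 0.005 9985 mean [ 5.710e-01  1.938e-01 -3.000e-04] pca -100.4 rect [579.8 187.6] [199.2 191.2] 76.7
0.005 0.015 4428 mean [0.58   0.1888 0.0096] pca -10.1 rect [580.7 186.7] [ 75.4 147.8] 81.5
0.08 0.095 920 mean [0.5699 0.1887 0.0859] pca -8.6 rect [582.  186.8] [ 60.4 128.4] 81.5
0.02 0.08 2600 mean [0.5825 0.1869 0.0524] pca -8.7 rect [581.6 186.7] [ 60.4 128.2] 81.3
tip 278 mean [0.5208 0.1751 0.086 ] pca -105.7 rect [521.7 174.8] [18.9 12.7] 81.2
tip 187 mean [0.6341 0.1576 0.0856] pca -102.6 rect [635.4 157.4] [17.8 13.2] 81.2
tip 269 mean [0.527  0.2168 0.0861] pca -95.5 rect [527.7 215.9] [18.8 12.6] 81.7
tip 186 mean [0.6407 0.1995 0.0857] pca -88.5 rect [641.9 198.5] [18.1 13.3] 80.2
```

arm_command([
  {"dp":[20,6,-38],"delta_rot":[0,0,0],"jaw":1},
  {"dp":[20,6,-38],"delta_rot":[0,0,0],"jaw":1},
  {"dp":[20,6,-38],"delta_rot":[0,0,0],"jaw":1},
  {"dp":[20,6,-38],"delta_rot":[0,0,0],"jaw":1},
  {"dp":[20,6,-38],"delta_rot":[0,0,0],"jaw":1},
  {"dp":[20,6,-38],"delta_rot":[0,0,0],"jaw":1},
  {"dp":[20,6,-38],"delta_rot":[0,0,0],"jaw":1},
  {"dp":[20,6,-38],"delta_rot":[0,0,0],"jaw":1},
  {"dp":[20,6,-38],"delta_rot":[0,0,0],"jaw":1},
  {"dp":[20,6,-38],"delta_rot":[0,5.7,0],"jaw":1},
])

```text
clock: 2.2
tcp_pos: [0.5585, -0.1916, 0.3442]
tcp_rot: [-1.57, 0.001, -0.428]
force: [1.7, 0.5, 0.1]
finger_gap: 1.001
```

```bash
python3 - <<'E'
from station import r
from h import *
r.get_image("top");r.get_image("top")
c=r.camera_info("wrist");im,d=r.get_image("wrist");np.savez("w3.npz",im=im,d=d,**c);cv2.imwrite("pics/w3.png",im[:,:,::-1])
s=r.get_state();print(s['clock'],s['tcp_pos'],s['tcp_rot'],abs(s['qd']).max())
K,P=c['K'],c['pose'];X=fcloud(d,K,P)
def near(x,y,R,lo,hi):return (np.hypot(X[...,0]-x,X[...,1]-y)<R)&(X[...,2]>lo)&(X[...,2]<hi)
for lo,hi in((-.01,.005),(.005,.07),(.053,.06),(.01,.04)):
    rep(f"{lo} {hi}",X[near(.5625,-.197,.1,lo,hi)])
k=X[near(.5625,-.197,.1,.015,.042)]
a=np.radians(-24.7);t=(k[:,:2]-[.5625,-.197])@[np.cos(a),np.sin(a)]
for sgn in(1,-1):rep("knob",k[(t*sgn>.07)])
E
```

```text
2.35 [ 0.55793666 -0.19336943  0.34358806] [-1.57230960e+00  1.35420896e-03 -4.33875094e-01] 0.06316041622094515
-0.01 0.005 21378 mean [ 5.532e-01 -1.915e-01 -3.000e-04] pca -117.2 rect [ 562.1 -196.9] [199.7 198.4] 62.7
0.005 0.07 7879 mean [ 0.5571 -0.1979  0.0477] pca -24.9 rect [ 562.3 -200.3] [ 56.5 169.9] 65.0
0.053 0.06 3481 mean [ 0.5603 -0.1993  0.0556] pca -24.9 rect [ 562.8 -200.2] [30.9 91.2] 64.7
0.01 0.04 1559 mean [ 0.5459 -0.1928  0.033 ] pca -24.8 rect [ 562.3 -200.3] [ 56.5 169.9] 65.0
knob 345 mean [ 0.6314 -0.2326  0.0336] pca 64.8 rect [ 631.9 -232.9] [21.1 16.1] 64.9
knob 368 mean [ 0.4907 -0.1671  0.0357] pca 65.5 rect [ 491.2 -167.4] [20.7 13.1] 64.8
```

View pics/w3.png

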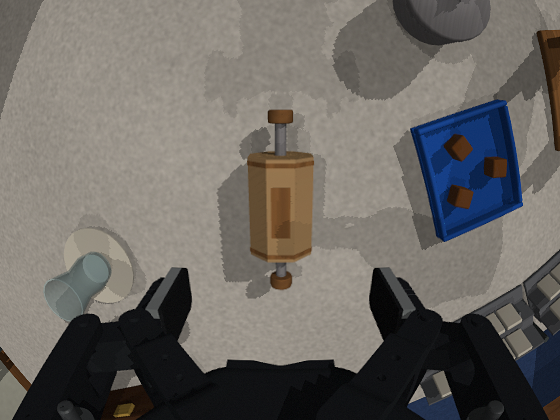

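arm_command([
  {"dp":[7,20,-4],"delta_rot":[0,0,0],"jaw":1},
  {"dp":[0,30,0],"delta_rot":[0,0,0],"jaw":1},
  {"dp":[0,30,0],"delta_rot":[0,0,0],"jaw":1},
  {"dp":[0,30,0],"delta_rot":[0,0,0],"jaw":1},
  {"dp":[0,25,0],"delta_rot":[0,0,0],"jaw":1},
  {"dp":[0,15,0],"delta_rot":[0,0,0],"jaw":1},
  {"dp":[0,10,0],"delta_rot":[0,0,0],"jaw":1},
  {"dp":[0,3,0],"delta_rot":[0,0,0],"jaw":1},
  {"dp":[0,0,0],"delta_rot":[0,0,0],"jaw":1},
  {"dp":[0,0,0],"delta_rot":[0,0,0],"jaw":1},
])

```text
clock: 3.35
tcp_pos: [0.5635, -0.1969, 0.1826]
tcp_rot: [-1.57, -0.001, -0.428]
force: [-0.4, 0.4, 0.7]
finger_gap: 1.005
```

```bash
python3 - <<'E'
from station import r
from h import *
c=r.camera_info("wrist");im,d=r.get_image("wrist");cv2.imwrite("pics/w4.png",im[:,:,::-1])
s=r.get_state();print(s['clock'],s['tcp_pos'],s['tcp_rot'],s['force'])
E
```

```text
3.4 [ 0.56348037 -0.19702514  0.18266629] [-1.57056773 -0.00160471 -0.42806775] [-0.39802156  0.26900535 -0.04221653]
```

View pics/w4.png

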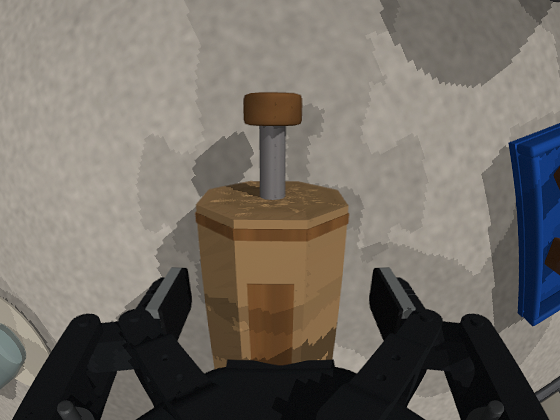

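arm_command([
  {"dp":[0,1,-3],"delta_rot":[0,0.5,0],"jaw":1},
  {"dp":[0,0,0],"delta_rot":[0,0,0],"jaw":1},
  {"dp":[0,0,0],"delta_rot":[0,0,0],"jaw":0},
  {"dp":[0,0,0],"delta_rot":[0,0,0],"jaw":0},
  {"dp":[0,0,0],"delta_rot":[0,0,0],"jaw":0},
  {"dp":[0,0,0],"delta_rot":[0,0,0],"jaw":0},
  {"dp":[0,0,0],"delta_rot":[0,0,0],"jaw":0},
  {"dp":[0,0,0],"delta_rot":[0,0,0],"jaw":0},
  {"dp":[0,0,0],"delta_rot":[0,0,0],"jaw":0},
  {"dp":[0,0,0],"delta_rot":[0,0,0],"jaw":0},
])

```text
clock: 4.4
tcp_pos: [0.5619, -0.1999, 0.181]
tcp_rot: [-1.571, -0.0, -0.437]
force: [-2.1, -0.7, 5.7]
finger_gap: 0.643
```

```bash
python3 - <<'E'
from station import r
from h import *
c=r.camera_info("wrist");im,d=r.get_image("wrist");cv2.imwrite("pics/w5.png",im[:,:,::-1])
s=r.get_state();print(s['clock'],s['tcp_pos'],s['tcp_rot'],s['force'],s['finger_gap'])
E
```

```text
4.45 [ 0.56188404 -0.19987095  0.18105421] [-1.57084381e+00 -3.41597169e-04 -4.37115639e-01] [-0.96016222  0.65562147  5.43624439] 0.6477673697210339
```

View pics/w5.png

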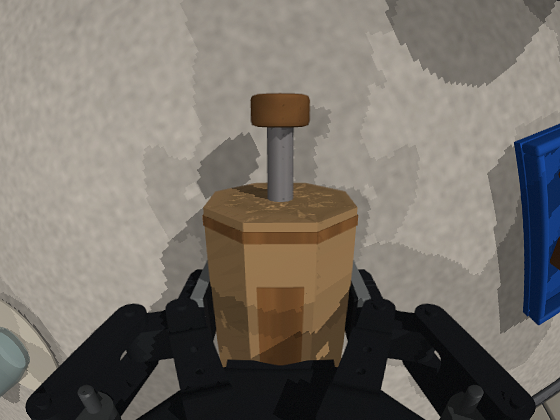

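The grip is good, with the gap at 0.647 (about 55 mm) and the drum centred between the pads. Next I'll lift.

arm_command([
  {"dp":[0,-5,0],"delta_rot":[0,0,0],"jaw":0},
  {"dp":[0,-10,0],"delta_rot":[0,0,0],"jaw":0},
  {"dp":[0,-20,0],"delta_rot":[0,0,0],"jaw":0},
  {"dp":[0,-25,0],"delta_rot":[0,0,0],"jaw":0},
  {"dp":[0,-25,0],"delta_rot":[0,0,0],"jaw":0},
  {"dp":[0,-25,0],"delta_rot":[0,0,0],"jaw":0},
  {"dp":[0,-20,0],"delta_rot":[0,0,0],"jaw":0},
  {"dp":[0,-15,0],"delta_rot":[0,0,0],"jaw":0},
  {"dp":[0,-5,0],"delta_rot":[0,0,0],"jaw":0},
  {"dp":[0,0,0],"delta_rot":[0,0,0],"jaw":0},
])

```text
clock: 5.45
tcp_pos: [0.5618, -0.1998, 0.3314]
tcp_rot: [-1.571, -0.001, -0.437]
force: [-1.2, -0.1, -2.5]
finger_gap: 0.647
```

```bash
python3 - <<'E'
from station import r
from h import *
c=r.camera_info("wrist");im,d=r.get_image("wrist");cv2.imwrite("pics/w6.png",im[:,:,::-1])
s=r.get_state();print(s['clock'],s['tcp_pos'],s['tcp_rot'],s['force'],s['finger_gap'],s['joints'].round(2))
E
```

```text
5.5 [ 0.56162186 -0.19971448  0.33048704] [-1.57085263e+00  3.68079843e-04 -4.36981518e-01] [ 0.00456914 -0.10609037 -3.02765676] 0.6436503512928983 [ 0.32  0.52 -0.03  1.69  0.02  0.93  1.41]
```

View pics/w6.png

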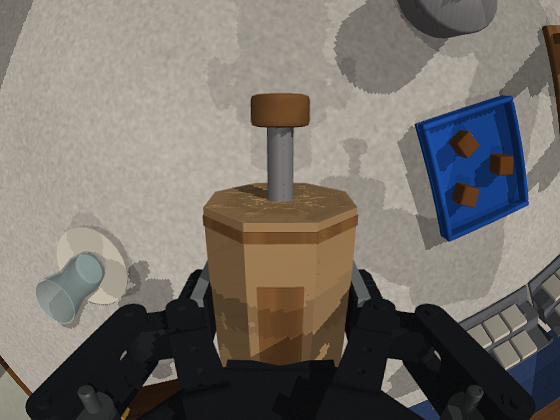

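arm_command([
  {"dp":[-8,0,18],"delta_rot":[0,0,0],"jaw":0},
  {"dp":[-16,0,40],"delta_rot":[0,0,0],"jaw":0},
  {"dp":[-16,0,40],"delta_rot":[0,0,0],"jaw":0},
  {"dp":[-16,0,40],"delta_rot":[0,0,0],"jaw":0},
  {"dp":[-16,0,40],"delta_rot":[0,0,0],"jaw":0},
  {"dp":[-16,0,40],"delta_rot":[0,0,0],"jaw":0},
  {"dp":[-16,0,40],"delta_rot":[0,0,0],"jaw":0},
  {"dp":[-16,0,40],"delta_rot":[0,0,0],"jaw":0},
  {"dp":[-16,0,40],"delta_rot":[0,0,0],"jaw":0},
  {"dp":[-10,0,20],"delta_rot":[0,0,0],"jaw":0},
])

```text
clock: 6.5
tcp_pos: [0.5803, 0.1912, 0.3292]
tcp_rot: [-1.57, 0.003, -0.432]
force: [-0.2, 0.2, -3.4]
finger_gap: 0.651
```

arm_command([
  {"dp":[0,0,0],"delta_rot":[0,-4,0],"jaw":0},
  {"dp":[0,0,0],"delta_rot":[0,-4,0],"jaw":0},
  {"dp":[0,0,0],"delta_rot":[0,-4,0],"jaw":0},
  {"dp":[0,0,0],"delta_rot":[0,-4.4,0],"jaw":0},
  {"dp":[0,10,0],"delta_rot":[0,0,0],"jaw":0},
  {"dp":[0,15,0],"delta_rot":[0,0,0],"jaw":0},
  {"dp":[0,5,0],"delta_rot":[0,0,0],"jaw":0},
  {"dp":[0,0,0],"delta_rot":[0,0,0],"jaw":0},
  {"dp":[0,0,0],"delta_rot":[0,0,0],"jaw":0},
  {"dp":[0,0,0],"delta_rot":[0,0,0],"jaw":0},
])

```text
clock: 7.5
tcp_pos: [0.5813, 0.1865, 0.3011]
tcp_rot: [-1.57, -0.001, -0.151]
force: [1.3, -0.2, -3.9]
finger_gap: 0.649
```

```bash
python3 - <<'E'
from station import r
from h import *
for n in("wrist","scene"):
    c=r.camera_info(n);im,d=r.get_image(n);cv2.imwrite(f"pics/{n}7.png",im[:,:,::-1]);np.savez(f"{n}7.npz",im=im,d=d,**c)
s=r.get_state();print(s['clock'],s['tcp_pos'],s['tcp_rot'],np.degrees(s['tcp_rot']),s['force'],s['finger_gap'],s['joints'].round(2))
a=np.load("wrist7.npz");X=fcloud(a['d'],a['K'],a['pose'])
h=cv2.cvtColor(a['im'],cv2.COLOR_RGB2HSV)
z=X[...,2]
m=(np.hypot(X[...,0]-.4965,X[...,1]-.200)<.03)&(z>.11)&(z<.19);print(m.sum())
rep("axle/knob",X[m])
m=(np.hypot(X[...,0]-.5817,X[...,1]-.187)<.09)&(z>.08)&(z<.095);rep("tips",X[m])
E
```

```text
7.6 [0.58123728 0.18640944 0.30119945] [-1.57038913e+00 -8.25426638e-04 -1.51009531e-01] [-8.99766694e+01 -4.72934627e-02 -8.65220877e+00] [ 0.26117843 -0.02240646 -3.126181  ] 0.6481632026730794 [-0.27  0.58 -0.13  1.68  0.09  0.89  0.99]
3049
axle/knob 3049 mean [0.5091 0.1972 0.1544] pca -8.9 rect [512.  196.7] [22.  28.2] 81.5
tips 1408 mean [0.5243 0.1951 0.0863] pca -98.7 rect [524.7 195.1] [60.2 12.2] 81.4
```

View pics/wrist7.png

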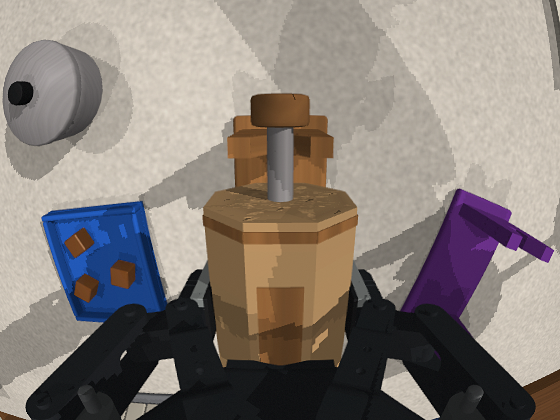

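View pics/scene7.png

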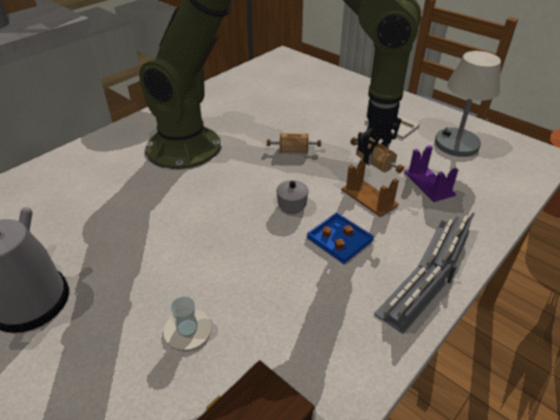

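arm_command([
  {"dp":[0,8,0.3],"delta_rot":[0,0,0],"jaw":0},
  {"dp":[0,12,0],"delta_rot":[0,0,0],"jaw":0},
  {"dp":[0,12,0],"delta_rot":[0,0,0],"jaw":0},
  {"dp":[0,10,0],"delta_rot":[0,0,0],"jaw":0},
  {"dp":[0,8,0],"delta_rot":[0,0,0],"jaw":0},
  {"dp":[0,5,0],"delta_rot":[0,0,0],"jaw":0},
  {"dp":[0,4,0],"delta_rot":[0,0,0],"jaw":0},
  {"dp":[0,0,0],"delta_rot":[0,0,0],"jaw":0},
  {"dp":[0,0,0],"delta_rot":[0,0,0],"jaw":0},
  {"dp":[0,0,0],"delta_rot":[0,0,0],"jaw":0},
])

```text
clock: 8.6
tcp_pos: [0.5813, 0.1867, 0.2421]
tcp_rot: [-1.57, -0.001, -0.151]
force: [0.3, -0.1, -2.4]
finger_gap: 0.641
```

```bash
python3 - <<'E'
from station import r
from h import *
for n in("wrist","scene"):
    c=r.camera_info(n);im,d=r.get_image(n)
    if n=="scene":im=cv2.resize(im[120:225,330:420],None,fx=5,fy=5,interpolation=cv2.INTER_CUBIC)
    cv2.imwrite(f"pics/{n}8.png",im[:,:,::-1])
s=r.get_state();print(s['clock'],s['tcp_pos'],np.degrees(s['tcp_rot']),s['force'],s['finger_gap'])
E
```

```text
8.7 [0.58127774 0.18664271 0.24213089] [-8.99810873e+01 -4.09126806e-02 -8.64109482e+00] [ 0.19892587 -0.06158889 -4.02753676] 0.6436076453657852
```

View pics/wrist8.png

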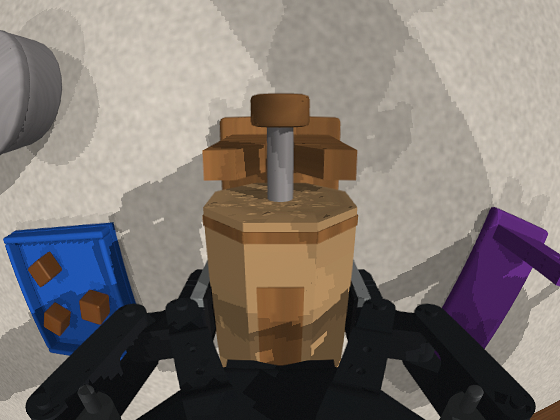

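View pics/scene8.png

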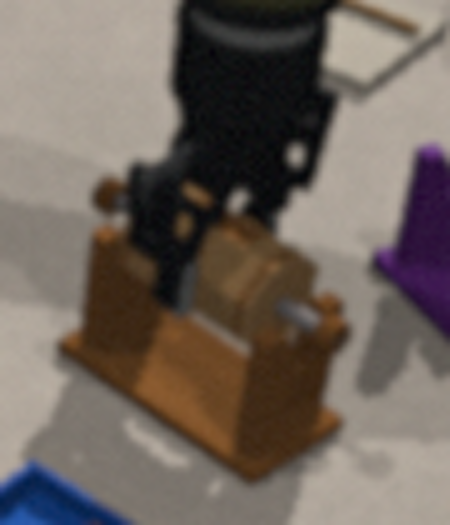

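In the wrist view the axle (column 280) is centred between the upright's tips (205–357). I'll lower it slowly.

arm_command([
  {"dp":[0,4,0],"delta_rot":[0,0,0],"jaw":0},
  {"dp":[0,4,0],"delta_rot":[0,0,0],"jaw":0},
  {"dp":[0,4,0],"delta_rot":[0,0,0],"jaw":0},
  {"dp":[0,3,0],"delta_rot":[0,0,0],"jaw":0},
  {"dp":[0,3,0],"delta_rot":[0,0,0],"jaw":0},
  {"dp":[0,3,0],"delta_rot":[0,0,0],"jaw":0},
  {"dp":[0,2,0],"delta_rot":[0,0,0],"jaw":0},
  {"dp":[0,2,0],"delta_rot":[0,0,0],"jaw":0},
  {"dp":[0,0,0],"delta_rot":[0,0,0],"jaw":0},
  {"dp":[0,0,0],"delta_rot":[0,0,0],"jaw":0},
])

```text
clock: 9.7
tcp_pos: [0.5812, 0.1866, 0.2167]
tcp_rot: [-1.571, -0.0, -0.151]
force: [0.5, 0.4, -2.4]
finger_gap: 0.647
```

Free so far, with about 4 mm left to go.

arm_command([
  {"dp":[0,1,0],"delta_rot":[0,0,0],"jaw":0},
  {"dp":[0,1,0],"delta_rot":[0,0,0],"jaw":0},
  {"dp":[0,0.5,0],"delta_rot":[0,0,0],"jaw":0},
  {"dp":[0,0.5,0],"delta_rot":[0,0,0],"jaw":0},
  {"dp":[0,0,0],"delta_rot":[0,0,0],"jaw":0},
  {"dp":[0,0,0],"delta_rot":[0,0,0],"jaw":0},
  {"dp":[0,0,0],"delta_rot":[0,0,0],"jaw":0},
  {"dp":[0,0,0],"delta_rot":[0,0,0],"jaw":0},
  {"dp":[0,0,0],"delta_rot":[0,0,0],"jaw":0},
  {"dp":[0,0,0],"delta_rot":[0,0,0],"jaw":0},
])

```text
clock: 10.7
tcp_pos: [0.5811, 0.1866, 0.2137]
tcp_rot: [-1.571, -0.0, -0.151]
force: [0.4, -0.1, -2.6]
finger_gap: 0.645
```

```bash
python3 - <<'E'
from station import r
s=r.get_state();print(s['clock'],s['tcp_pos'],s['force'],s['ft_torque'],s['finger_gap'])
E
```

```text
10.7 [0.58114383 0.1866452  0.213711  ] [ 0.4125946  -0.11482082 -2.64582874] [-0.02709813  0.04590193 -0.0196992 ] 0.645236597051394
```

arm_command([
  {"dp":[0,0.5,0],"delta_rot":[0,0,0],"jaw":0},
  {"dp":[0,0,0],"delta_rot":[0,0,0],"jaw":0},
  {"dp":[0,0.5,0],"delta_rot":[0,0,0],"jaw":0},
  {"dp":[0,0,0],"delta_rot":[0,0,0],"jaw":0},
  {"dp":[0,0,0],"delta_rot":[0,0,0],"jaw":0},
  {"dp":[0,0,0],"delta_rot":[0,0,0],"jaw":0},
  {"dp":[0,0,0],"delta_rot":[0,0,0],"jaw":0},
  {"dp":[0,0,0],"delta_rot":[0,0,0],"jaw":0},
  {"dp":[0,0,0],"delta_rot":[0,0,0],"jaw":0},
  {"dp":[0,0,0],"delta_rot":[0,0,0],"jaw":0},
])

```text
clock: 11.7
tcp_pos: [0.5811, 0.1866, 0.2129]
tcp_rot: [-1.571, -0.0, -0.151]
force: [-1.9, -0.6, 6.2]
finger_gap: 0.647
```

arm_command([
  {"dp":[0,0.4,0],"delta_rot":[0,0,0],"jaw":0},
  {"dp":[0,0,0],"delta_rot":[0,0,0],"jaw":0},
  {"dp":[0,0,0],"delta_rot":[0,0,0],"jaw":0},
  {"dp":[0,0,0],"delta_rot":[0,0,0],"jaw":0},
  {"dp":[0,0,0],"delta_rot":[0,0,0],"jaw":0},
  {"dp":[0,0,0],"delta_rot":[0,0,0],"jaw":0},
  {"dp":[0,0,0],"delta_rot":[0,0,0],"jaw":0},
  {"dp":[0,0,0],"delta_rot":[0,0,0],"jaw":0},
  {"dp":[0,0,0],"delta_rot":[0,0,0],"jaw":0},
  {"dp":[0,0,0],"delta_rot":[0,0,0],"jaw":0},
])

```text
clock: 12.7
tcp_pos: [0.5811, 0.1866, 0.2129]
tcp_rot: [-1.571, -0.0, -0.151]
force: [-4.1, -1.7, 8.2]
finger_gap: 0.653
```

```bash
python3 - <<'E'
from station import r
from h import *
for n in("wrist","scene"):
    c=r.camera_info(n);im,d=r.get_image(n)
    if n=="wrist":np.savez("w9.npz",im=im,d=d,**c)
    if n=="scene":im=cv2.resize(im[120:225,330:420],None,fx=5,fy=5,interpolation=cv2.INTER_CUBIC)
    cv2.imwrite(f"pics/{n}9.png",im[:,:,::-1])
s=r.get_state();print(s['clock'],s['tcp_pos'],s['force'],s['ft_torque'],s['finger_gap'])
E
```

```text
12.8 [0.58110271 0.18663926 0.2128945 ] [-3.87400065 -1.78788876  9.36113788] [-0.27382116  0.73286822  0.00442848] 0.6489116376438105
```

View pics/wrist9.png

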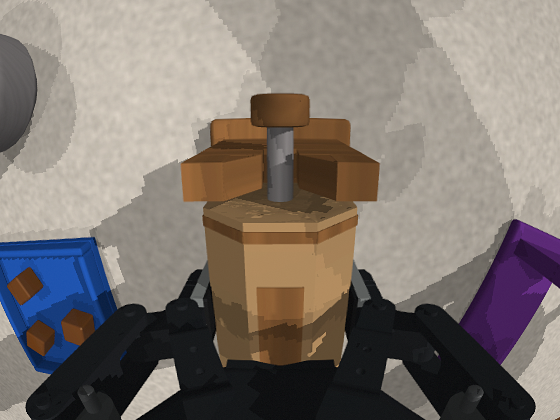

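View pics/scene9.png

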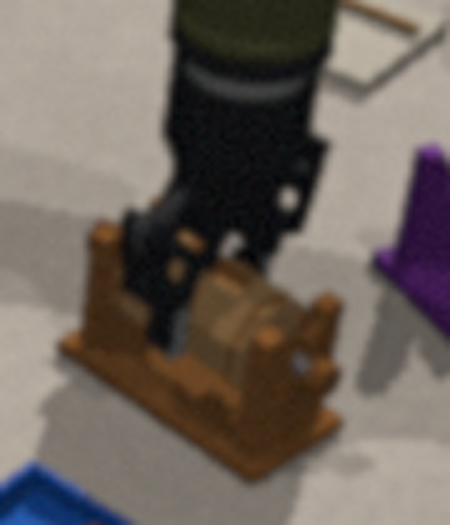

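Seated: the TCP z is 0.2129 (0.213 expected), with about 12 N of support. I'll release and then retreat upward.

arm_command([
  {"dp":[0,0,0],"delta_rot":[0,0,0],"jaw":0.7},
  {"dp":[0,0,0],"delta_rot":[0,0,0],"jaw":0.8},
  {"dp":[0,0,0],"delta_rot":[0,0,0],"jaw":0.9},
  {"dp":[0,0,0],"delta_rot":[0,0,0],"jaw":1},
  {"dp":[0,0,0],"delta_rot":[0,0,0],"jaw":1},
  {"dp":[0,0,0],"delta_rot":[0,0,0],"jaw":1},
  {"dp":[0,-5,0],"delta_rot":[0,0,0],"jaw":1},
  {"dp":[0,-15,0],"delta_rot":[0,0,0],"jaw":1},
  {"dp":[0,-20,0],"delta_rot":[0,0,0],"jaw":1},
  {"dp":[0,-25,0],"delta_rot":[0,0,0],"jaw":1},
])

```text
clock: 13.8
tcp_pos: [0.5809, 0.1866, 0.2776]
tcp_rot: [-1.571, 0.001, -0.151]
force: [0.6, -0.4, 0.7]
finger_gap: 0.999
```

arm_command([
  {"dp":[0,-25,0],"delta_rot":[0,0,0],"jaw":1},
  {"dp":[0,-25,0],"delta_rot":[0,0,0],"jaw":1},
  {"dp":[-15,-20,0],"delta_rot":[0,0,0],"jaw":1},
  {"dp":[-15,-10,0],"delta_rot":[0,0,0],"jaw":1},
  {"dp":[-15,-10,0],"delta_rot":[0,0,0],"jaw":1},
  {"dp":[-10,0,0],"delta_rot":[0,0,0],"jaw":1},
  {"dp":[0,0,0],"delta_rot":[0,0,0],"jaw":1},
  {"dp":[0,0,0],"delta_rot":[0,0,0],"jaw":1},
  {"dp":[0,0,0],"delta_rot":[0,0,0],"jaw":1},
  {"dp":[0,0,0],"delta_rot":[0,0,0],"jaw":1},
])

```text
clock: 14.8
tcp_pos: [0.5272, 0.1947, 0.3666]
tcp_rot: [-1.571, 0.001, -0.151]
force: [0.1, -0.1, 0.4]
finger_gap: 0.997
```

```bash
python3 - <<'E'
from station import r
from h import *
c=r.camera_info("wrist");im,d=r.get_image("wrist");cv2.imwrite("pics/w10.png",im[:,:,::-1])
s=r.get_state();print(s['clock'],s['tcp_pos'],s['force'],s['finger_gap'])
X=fcloud(d,c['K'],c['pose']);z=X[...,2]
a=np.radians(-8.65);u=np.array([np.cos(a),np.sin(a)]);n=np.array([-u[1],u[0]])
q=X[...,:2]-[.5817,.1867];t=q@u;w=q@n
for nm,lo,hi in(("knob-",-.085,-.075),("knob+",.075,.085),("axle-",-.05,-.047),("axle+",.047,.05),("drum-",-.043,-.03),("drum+",.03,.043)):
    m=(t>lo)&(t<hi)&(abs(w)<.014)&(z>.04)&(z<.1)
    if m.sum()>3:print(nm,m.sum(),'top z',np.percentile(z[m],95).round(4),'w mid',((w[m].min()+w[m].max())/2).round(4))
m=(abs(w)<.012)&(z>.045)&(z<.1)&(abs(t)<.1);print(t[m].min(),t[m].max())
im,d=r.get_image("scene");cv2.imwrite("pics/s10.png",im[:,:,::-1])
E
```

```text
14.85 [0.5271848  0.19469506 0.36672012] [ 0.80882094 -0.95687936 -0.29558225] 0.997384120196385
knob- 340 top z 0.0707 w mid -0.0006
knob+ 135 top z 0.0706 w mid -0.0001
axle- 38 top z 0.065 w mid 0.0003
drum- 499 top z 0.0889 w mid -0.0002
drum+ 357 top z 0.0886 w mid 0.0003
-0.08521172350302705 0.0851828328586041
```

View pics/w10.png

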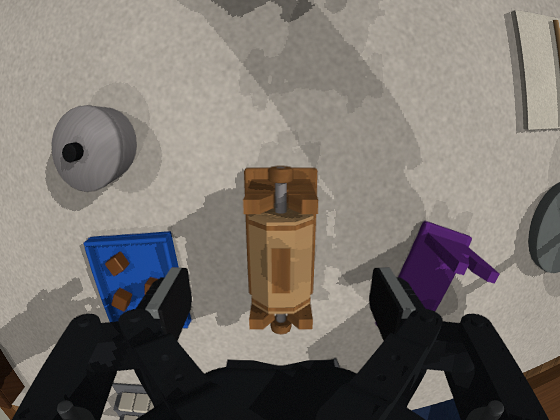

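View pics/s10.png

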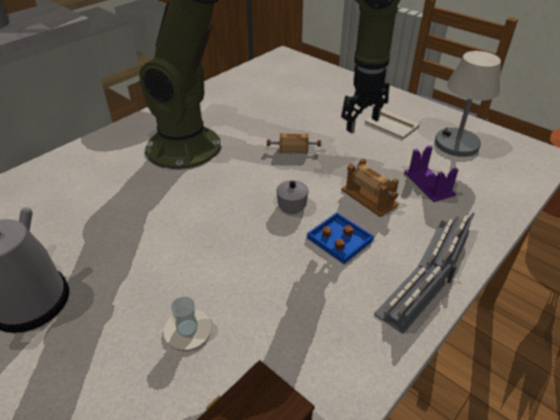

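Both knobs top out at 0.0707 and 0.0706 m, so the axle is level at 60 mm. It is centred along its length too (±85.2 mm), and the other things look undisturbed.

```bash
python3 -c "
from station import r
print(r.finish_job())"
```

```text
the job is handed in; nothing more can be done
None
```

The dice tumbler is in the brown stand, and I've handed the job in at about 15 s of the 42 s allowed. I took the right-hand tumbler, gripped it by its upright flats and lowered the axle into both slots. I held on until the wrist force changed by about 12 N against the stand, then let go and backed away upward.

My last checks, made from the wrist camera after release:
- **Level:** the two knob tops are at 70.7 and 70.6 mm, which puts the axle at the 60 mm seat height at both ends.
- **Centred:** it lies within 0.6 mm across the slots, and reaches 85.2 mm either side of the stand's centre along its length.
- **Clear of the robot:** the gripper was open and well above the stand, with no contact force.
- **Other things:** the sugar bowl, glass, tray, dice, second tumbler and purple stand looked unmoved in the pictures; I did not measure them.

One reading I didn't pursue: just before release the wrist showed about 4 N sideways and 0.7 N·m. This could mean that one end touched slightly first. It was gone after release, and the tumbler lay level. No check failed.

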